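# Refit the dust roller in its bench stand

## Task

Lift the blue dust-removal roller out of its black rest and refit it in the aluminium stand: push its steel spring pin in against the tall red-topped side so that the roller fits between the two sides, and let it spring out again so that the spring pin sits in the cup of the tall side and the black pin in the cup of the low side, fully home and held by the stand alone. Do not force it against the stand (20 N at most) and leave the phone, battery and screw tray where they lie.

Things in the scene. Friction and masses are not known exactly. Their poses are not given: they have to be found in the camera images.
- roller: The whole roller (blue barrel, both end pins), about 150 g. Origin at the centre of the barrel, the same point as roller_center; its y axis is the roller's axis and points to the steel spring pin. It may spin about that axis.
- roller_center (a point): Centre of the blue barrel, 32 mm diameter, 80 mm long, on its axis. The y axis runs along the roller to the steel spring pin. At the start the roller lies level, this point 45 mm above the table; the whole barrel is free to be gripped from above across its diameter.
- sprung_tip (a point): Outermost point of the steel spring pin: 10 mm diameter with a hemispherical end, 70 mm from roller_center along +y when free. It slides into the barrel by at most 20 mm; the spring pushes out with 1.5 N at the start and 0.25 N more per mm (6.5 N fully in). Hitting the end stop is hard.
- fixed_tip (a point): Outermost point of the black fixed pin: 10 mm diameter, hemispherical end, 52 mm from roller_center along -y. Overall free length of the roller is 122 mm.
- stand: Fixed stand: steel base 84 mm along x, 150 mm along y, 12 mm thick; origin at the centre of its underside, z up. On it a U-shaped aluminium yoke, 44 mm along x, is clamped at a height that differs and is NOT reported: the axis through its two cups (along the stand's y, at x = 0) lies 86 to 116 mm above the table; find it by feel or eye. The yoke's floor is 36 mm below that axis.
- tall_side (a point): Point at table height under the inner face of the yoke's tall side plate (red top edge), at y = +54 mm in the stand, facing -y. The plate is 14 mm thick and ends 60 mm above the cup axis. Its cup is a blind round hole, 14 mm diameter, 6 mm deep. The face above the cup is flat and slippery (friction about 0.25): a pin pressed on it slides down and snaps into the cup.
- low_side (a point): Point at table height under the inner face of the yoke's low side plate, at y = -54 mm in the stand, facing +y. The plate is 14 mm thick and ends 12 mm above the cup axis; its cup is like the other's (14 mm diameter, 6 mm deep) and at the same height. The cup floors are 120 mm apart, so the seated spring pin stays pushed in by 2 mm and the roller's centre is at stand y = -8 mm.
- rest: Black rest, fixed to the table, 70 x 126 mm base 8 mm thick, origin at the centre of its underside. Two V supports 8 mm thick at y = +-46 mm hold the roller by its pins; the roller lifts straight up out of it.
- phone_center (a point): Bystander: centre of a loose white phone with a black screen, 145 x 70 x 8 mm, lying flat. Leave alone.
- battery_center (a point): Bystander: centre of a loose flat black battery pack, 90 x 36 x 6 mm. Leave alone.
- tray_center (a point): Bystander: centre of a loose white divided screw tray, 70 x 100 x 18 mm. Leave alone.
There are look-alikes about, which are no part of the job. Leave any brown look-alike of the roller alone.

How it is judged:
On the way, in this order (a step that is already met when the one before it is completed fails the run):
1. the roller is lifted out of its rest (height (world z) of roller_center above 0.075 m), for 0.1 s.
2. the spring pin is pushed in by 7 mm or more between the stand's sides (distance between sprung_tip and fixed_tip below 0.115 m and horizontal distance between roller_center and stand below 0.04 m), for 0.1 s.
At the end, for the whole second after the job is handed in: Spring pin in the tall side's cup and black pin in the low side's cup, each 3.5 mm deep or more and within 5 mm of the stand's centre plane, roller centre 80 to 121 mm above the table, axis within 0.09 rad of the stand's, at rest (below 20 mm/s), released (y of sprung_tip in the frame of stand above 0.0575 m and y of fixed_tip in the frame of stand below -0.0575 m and x of sprung_tip in the frame of stand between -0.005 and 0.005 m and x of fixed_tip in the frame of stand between -0.005 and 0.005 m and z of roller_center in the frame of stand between 0.08 and 0.121 m and angle between the y axis of roller_center and the y axis of stand, either way round below 0.09 rad and linear speed of roller below 0.02 m/s); the robot touches nothing.
It fails at once if the roller is pressed against the stand with more than 20 N (contact force between roller and stand above 20 N).
It fails at once if the phone is moved by more than 15 mm (distance of phone_center from where it was at the start of the episode above 0.015 m).
It fails at once if the battery is moved by more than 15 mm (distance of battery_center from where it was at the start of the episode above 0.015 m).
It fails at once if the screw tray is moved by more than 15 mm (distance of tray_center from where it was at the start of the episode above 0.015 m).
It also fails if it takes over 72 s, if anything falls off the work surface, if the arm or the gripper's body presses on something with over 40 N, if the wrist force passes 120 N, or if a joint passes its speed limit or range.

## Robot

A 6-joint arm with a two-finger parallel gripper is mounted at the origin on the work surface. World frame = base frame: x ahead of the robot, y to its left, z up, the work surface at z = 0. Lengths are in m, angles in rad, forces in N, time in s.
With the tool pointing down it reaches from about 0.275 to 0.75 m from the base axis. Payload 10.2 kg.
Tool frame: the origin (TCP) lies where the fingers leave the gripper's body, on its centre line; the fingertips stand 64 mm ahead of it and the grasp point (between the pads) lies 45 mm ahead of it; z points along the fingers, x is the direction in which the jaws open and shut, and the axes are right-handed (so a half turn about z gives the same grasp; the last joint's range is limited). The gripper opens to 88 mm and grips with 3 to 60 N. Pads are 18 mm wide; open, the fingers measure 123 mm over their backs; the gripper's body (75 mm by 187 mm) begins 45 mm behind the grasp point.
Start: joints at [-0.223, 0.313, 1.498, -0, 1.331, -0.223], TCP at [0.525, -0, 0.303] pointing down, gripper open.
Joint ranges: [-2.94, 2.94], [-0.97, 2.17], [0.19, 2.56], [-1.23, 4.37], [0.02, 3.11], [-2.88, 2.88]. Speed limits (rad/s): [2.39, 2.39, 3.01, 3.14, 3.14, 3.14].

## Interface

Orientations are given as a 3x3 rotation matrix whose columns are the frame's x, y, z axes.
In Python, from bench import read_state, optics, order gives the robot as it stands. The module is installed in compiled form; this text tells all that it offers.
- The arm moves only by the tool play_rows, never from a script. Its arguments are lists of equal length, an entry for each row: "gripper": the closure, from 0 (fully open) to 1 (shut); "travel": the shift along the world's x, y, z in mm, a list of three; "spin": the turn about the world's z in rad. In form: {"gripper": [gripper, ...], "travel": [[dx, dy, dz], ...], "spin": [spin, ...]}. A call has 1 to 8 rows; each row is the pose to reach, as a shift and turn from the pose measured when the call began; what a row does not reach only later rows make up. A row lasts 1/10 s, in which the tool goes at most 50 mm and 8.59 degrees, less where a joint would pass 70% of its speed; a pose out of reach is approached as far as the arm can. A call with a gripper value outside its range is refused whole. The fingers move at their own pace and stop on an object; "grip_force" is the grip in N (left out, the last holds). Time passes only in rows, so rows that repeat a pose let the fingers close. It gives the time, the measured TCP pose, the force and the opening at its end, in the units of the state.
- read_state(): the state, without advancing time (a new reading comes with each control period).
- optics.read_camera(name): name is "scene" or "side" or "wrist"; returns a dict with "color" (420x560x3 uint8, red, green, blue), "fov_y" (degrees; the focal length in pixels is half the picture's height over the tangent of half this angle, whatever the lens; pixels are square), "cx", "cy" (the principal point, pixels), "rvec" (rotation vector, rad) and "tvec" (3), from world to camera coordinates, as OpenCV has them. Camera axes: x right, y down, z forward; pixel columns grow to the right and rows downward; lengths in m; the calibration is good to about 2 mm. A picture is of the moment at which its call begins. There is no depth.
- order.hand_in(): hands the job in, once; it reports no verdict.
The state is a dict: "time_s": time; "joint_positions": joint angles; "dq": joint speeds; "joint_efforts": joint torques, N m; "tcp_pos": TCP position; "ee_rot": TCP orientation; "ft_force": force on the tool from outside, world axes, zero at the start; "ft_torque": the same for the moment, N m; "grip_width": finger opening in m.
Only numpy, scipy, OpenCV 4.12 (cv2) and the standard library are available. Lean on these libraries where they do the work, as an engineer would, in place of code of your own. Each camera call takes 0.05 s, during which the arm holds its last target.

## Working session

There is one attempt and no reset: what is moved stays moved. The work goes in short steps, Python scripts to look and compute and a tool call to move; the robot and the scene stay as the last step left them, time stands still between calls to the robot, and variables do not carry over. Pictures are saved under pics/ and viewed, and the job is handed in when it is done.

Besides the shell and the picture viewer there is one more tool, called after "Request:" by a JSON object that holds its "api" and its "payload". play_rows: Moves the arm, as the interface text tells. Its arguments: {"type":"object","properties":{"gripper":{"type":"array","items":{"type":"number"}},"travel":{"type":"array","items":{"type":"array","items":{"type":"number"}}},"spin":{"type":"array","items":{"type":"number"}},"grip_force":{"type":"number"}},"required":["gripper","travel","spin"]}

```bash
mkdir -p pics; cat > h.py <<'E'
import cv2,numpy as np
from bench import read_state, optics, order
def cam(n,save=None):
    c=optics.read_camera(n)
    if save: cv2.imwrite('pics/'+save,c['color'][:,:,::-1])
    f=210/np.tan(np.radians(c['fov_y'])/2)
    c['K']=np.array([[f,0,c['cx']],[0,f,c['cy']],[0,0,1]])
    c['R']=cv2.Rodrigues(np.array(c['rvec'],float))[0]; c['t']=np.array(c['tvec'],float).ravel()
    c['P']=c['K']@np.c_[c['R'],c['t']]
    np.savez('cam_'+n+'.npz',**{k:c[k] for k in('color','K','R','t','P')})
    return c
def ld(n): return np.load('cam_'+n+'.npz')
def onz(c,uv,z):
    d=c['R'].T@np.linalg.inv(c['K'])@np.array([uv[0],uv[1],1.]); o=-c['R'].T@c['t']
    return o+d*(z-o[2])/d[2]
def proj(c,X):
    p=c['P']@np.r_[X,1]; return p[:2]/p[2]
def tri(c1,u1,c2,u2):
    X=cv2.triangulatePoints(c1['P'],c2['P'],np.array(u1,float),np.array(u2,float)).ravel();X=X[:3]/X[3]
    return X,proj(c1,X)-u1,proj(c2,X)-u2
E
python3 - <<'E'
from h import *
for n in('scene','side','wrist'):
    c=cam(n,n+'0.png'); print(n,c['K'][0,0],c['cx'],c['cy'],-c['R'].T@c['t'])
s=read_state();print({k:np.round(v,3).tolist() for k,v in s.items()})
E
```

```text
scene 429.1873925126611 276.25900442277884 215.25818947190035 [ 0.9779057  -0.27073603  0.63540915]
side 537.9341320864429 275.11046765753315 203.28447513369085 [0.44093648 0.88513822 0.56674046]
wrist 324.53454504907614 285.69614618903955 211.3565920079954 [0.52591572 0.0846875  0.38321827]
{'time_s': 0.15, 'joint_positions': [-0.223, 0.313, 1.498, 0.0, 1.331, -0.223], 'dq': [-0.0, -0.002, -0.002, -0.0, -0.001, 0.0], 'joint_efforts': [0.002, -40.23, -25.232, 0.069, 0.034, -0.0], 'tcp_pos': [0.525, 0.0, 0.302], 'ee_rot': [[1.0, -0.0, -0.001], [-0.0, -1.0, 0.0], [-0.001, -0.0, -1.0]], 'ft_force': [1.03, 0.927, -0.538], 'ft_torque': [0.01, 0.007, -0.074], 'grip_width': 0.088}
```

View pics/scene0.png

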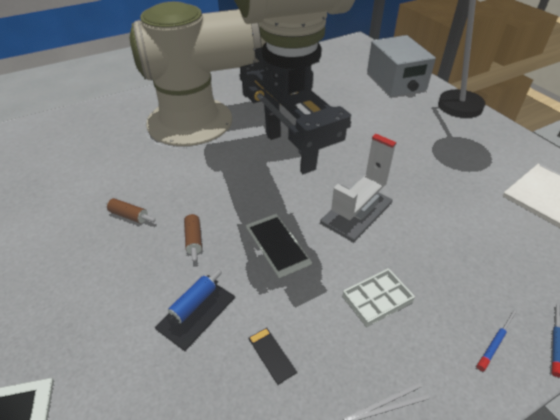

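View pics/side0.png

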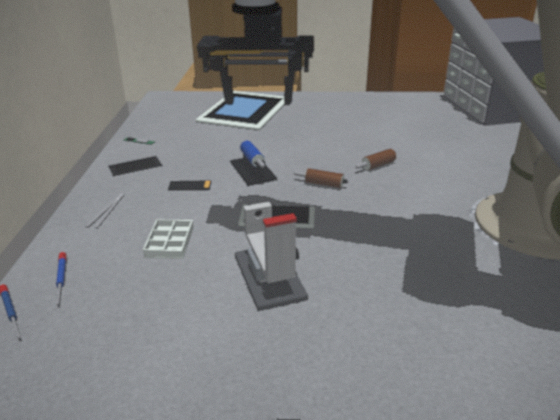

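View pics/wrist0.png

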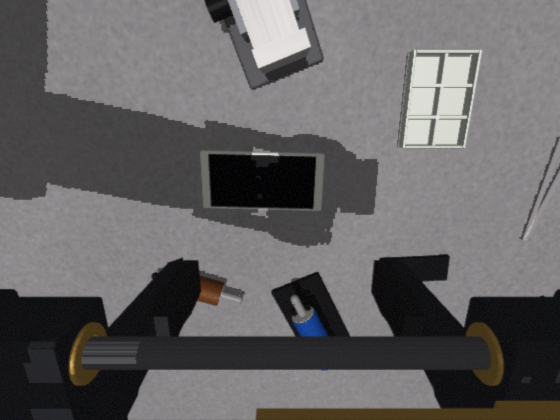

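The blue roller lies on its black rest at scene (192,298) and side (252,153). Its steel pin points toward scene (218,275). The two brown look-alikes are at scene (128,210) and (193,232). The stand is at scene (360,195) and side (270,260). I'll enlarge crops to confirm.

```bash
python3 - <<'E'
from h import *
def crop(n,x,y,w,h,s):
    return cv2.resize(ld(n)['color'][y:y+h,x:x+w,::-1],None,fx=s,fy=s,interpolation=cv2.INTER_CUBIC)
a=crop('scene',145,260,100,90,4);b=crop('side',220,130,100,90,4)
c=crop('scene',310,120,100,120,4);d=crop('side',225,190,100,120,4)
cv2.imwrite('pics/cr1.png',np.hstack([a,b]));cv2.imwrite('pics/cr2.png',np.hstack([c,d]))
E
```

```text
(no output)
```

View pics/cr1.png

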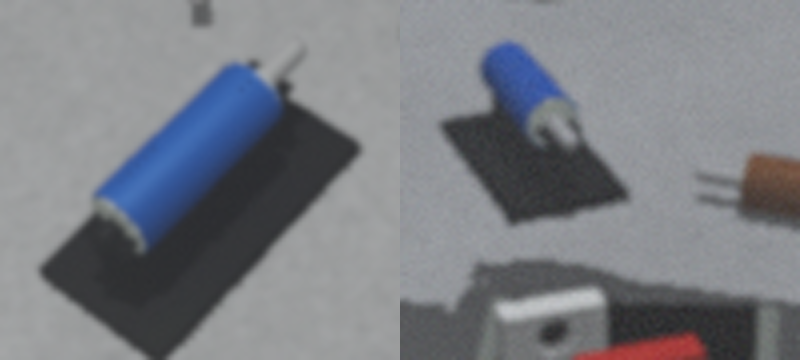

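View pics/cr2.png

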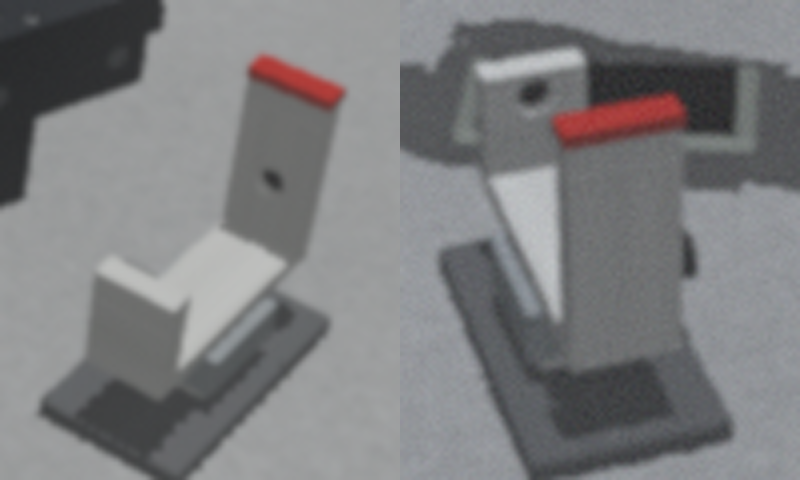

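The crops confirm it. The blue barrel has a single steel pin, at scene (220,272) and side (363−…≈261,163), and the stand has a red-topped tall side with a cup visible at scene (378,165). The low side's cup is at side (258,213). Next I'll fit poses.

```bash
cat > fit.py <<'E'
from h import *
from scipy.optimize import least_squares
S,D=ld('scene'),ld('side')
def pt(n,U,V,x0,y0,s=4): return (n,np.array([(U+.5)/s-.5+x0,(V+.5)/s-.5+y0]))
# roller
def mask(c):
    h=cv2.cvtColor(c['color'],cv2.COLOR_RGB2HSV); m=((h[...,0]>100)&(h[...,0]<130)&(h[...,1]>120)).astype(np.uint8); return m
def stats(m):
    M=cv2.moments(m,True); return np.array([M['m10']/M['m00'],M['m01']/M['m00']]),.5*np.arctan2(2*M['mu11'],M['mu20']-M['mu02']),M['m00']
ms={}
for n,c,(x0,y0,x1,y1) in(('scene',S,(150,260,240,340)),('side',D,(225,130,290,180))):
    m=mask(c); k=np.zeros_like(m);k[y0:y1,x0:x1]=m[y0:y1,x0:x1]; ms[n]=stats(k)
def sim(c,p,z):
    x,y,a=p; ax=np.array([-np.sin(a),np.cos(a),0]); r=np.array([np.cos(a),np.sin(a),0]); up=np.array([0,0,1.])
    o=-c['R'].T@c['t']; C=np.array([x,y,z]); k=8
    pts=[]
    for th in np.linspace(0,2*np.pi,180):
        nrm=np.cos(th)*r+np.sin(th)*up
        if nrm@(o-C-.016*nrm)>0:
            for l in(-.04,.04): pts.append(proj(c,C+.016*nrm+l*ax))
    # visible lateral: quad polygons hull approx -> polygon of ordered near/far edges
    pts=np.array(pts); A=pts[0::2];B=pts[1::2]
    n0=[i for i in range(len(A))]
    big=np.zeros((420*k//2,560*k//2),np.uint8)
    s=k//2
    # draw as union of adjacent quads
    for i in range(len(A)-1):
        if np.hypot(*(A[i]-A[i+1]))<2:
            q=np.array([A[i],A[i+1],B[i+1],B[i]]); cv2.fillConvexPoly(big,np.round((q+.5)*s*16-8).astype(np.int32),1,shift=4)
    cc,a,m=stats(big); return (cc+.5)/s-.5,a,m/s/s
def rollerfit(z=.045):
    def res(p):
        r=[]
        for n,c in(('scene',S),('side',D)):
            cc,a,m=sim(c,p,z); r+=list(cc-ms[n][0]); r.append(20*np.sin(a-ms[n][1]))
        return r
    p0=np.r_[onz(S,ms['scene'][0],.05)[:2],np.nan]
    q1=onz(S,(163,316),.045);q2=onz(S,(208,281),.045);d=q2-q1;p0[2]=np.arctan2(-d[0],d[1])
    s=least_squares(res,p0,diff_step=1e-3); return s.x,np.array(res(s.x)),p0
if __name__=='__main__':
    p,r,p0=rollerfit(); print('roller',p.round(4),p0.round(4),r.round(2), [ (sim(c,p,.045)[2],ms[n][2]) for n,c in(('scene',S),('side',D))])
    for n,c,L in(('scene',S,[(40,270),(160,360),(360,148)]),('side',D,[(40,125),(112,222),(230,195)])):
        o=(145,260) if n=='scene' else(220,130)
        print(n,[onz(c,pt(n,*q,*o)[1],.008).round(3)[:2].tolist() for q in L])
    o=(145,260); print('tip',onz(S,pt('s',302,47,*o)[1],.045).round(3))
    # stand
    obs=[]
    def add(n,U,V,X):
        o=(310,120) if n=='scene' else (225,190); obs.append((S if n=='scene' else D,pt(n,U,V,*o)[1],X,n))
    H=lambda dz:('H',dz)
    # sx: sign so that +x_stand; yaw a: y axis=(-sin,cos)
    add('scene',273,180,(0,54,H(0)));add('side',133,95,(0,-54,H(0)))
    add('side',80,81,(22,-54,H(12)));add('side',183,68,(-22,-54,H(12)))
    add('scene',97,265,(-22,-68,H(12)));add('scene',183,308,(22,-68,H(12)))
    add('side',283,97,(-22,68,H(60)));add('side',157,122,(22,68,H(60))) if 0 else None
    add('side',160,145,(22,68,H(57))) if 0 else None
    add('scene',42,402,(-42,-75,12));add('scene',182,472,(42,-75,12));add('scene',328,317,(42,75,12))
    add('side',42,250,(42,-75,12));add('side',132,468,(42,75,12));add('side',330,432,(-42,75,12))
    def X(p,x,y,z):
        a=p[2]; z=(p[3]+z[1]/1e3) if isinstance(z,tuple) else z/1e3
        return np.array([p[0]+(x*np.cos(a)-y*np.sin(a))/1e3,p[1]+(x*np.sin(a)+y*np.cos(a))/1e3,z])
    res=lambda p:np.concatenate([proj(c,X(p,*x))-u for c,u,x,n in obs])
    b=onz(S,(357,197),.012)
    best=None
    for a in np.arange(-3,3.2,.5):
        s=least_squares(res,[b[0],b[1],a,.1],loss='soft_l1')
        if best is None or s.cost<best.cost: best=s
    print('stand',best.x.round(4),best.cost); print(res(best.x).reshape(-1,2).round(1).tolist())
E
python3 fit.py
```

```text
roller [ 0.5622 -0.2029  0.387 ] [ 0.5645 -0.2011  0.3097] [-0.06  0.2   0.76 -0.46 -0.05  1.73] [(981.375, 841.0), (258.125, 183.0)]
scene [[0.559, -0.272], [0.621, -0.243], [0.57, -0.132]]
side [[0.618, -0.235], [0.564, -0.12], [0.502, -0.152]]
tip [ 0.535 -0.14   0.045]
stand [0.4989 0.1825 0.3665 0.0947] 11.507158985516151
[[-0.3, -0.3], [0.1, 0.1], [0.2, -0.3], [0.1, -1.6], [0.5, 0.3], [-0.9, -0.2], [0.0, 4.1], [-0.1, -1.2], [0.1, 1.1], [2.1, -0.7], [-2.1, -0.3], [-0.7, 0.3], [1.5, -2.5]]
```

Request:
{"api": "play_rows", "payload": {"gripper": [0,0,0,0,0,0,0,0], "travel": [[12,-46,0],[24,-92,0],[36,-140,0],[48,-186,0],[60,-232,0],[72,-275,0],[72,-275,0],[72,-275,0]], "spin": [0.1,0.2,0.3,0.42,0.42,0.42,0.42,0.42]}}

```text
time_s: 0.95
tcp_pos: [0.5967, -0.2755, 0.3014]
ee_rot: [[0.914, 0.407, -0.002], [0.407, -0.914, 0.001], [-0.001, -0.002, -1.0]]
ft_force: [-0.6, 0.1, 0.5]
grip_width: 0.0877
```

```bash
python3 - <<'E'
from h import *
c=cam('wrist','wrist1.png'); s=read_state();print(s['tcp_pos'],s['ee_rot'],s['time_s'])
print(proj(c,[.562,-.2015,.045]))
E
```

```text
[ 0.59681476 -0.27450064  0.30194826] [[ 9.13034477e-01  4.07879522e-01 -1.52931753e-03]
 [ 4.07880709e-01 -9.13035060e-01  5.53468506e-04]
 [-1.17057205e-03 -1.12911495e-03 -9.99998677e-01]] 1.0
[283.73043002 102.82403727]
```

View pics/wrist1.png

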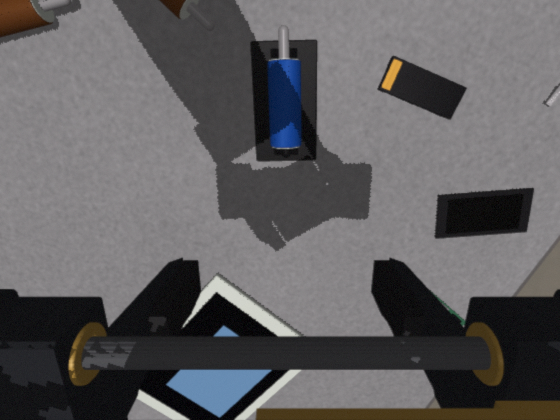

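The wrist view shows the barrel ends at about (283.5,60) and (285.5,149), with the steel tip at (283,27).

```bash
python3 - <<'E'
from h import *
c=ld('wrist')
h=cv2.cvtColor(c['color'],cv2.COLOR_RGB2HSV); m=((h[...,0]>100)&(h[...,0]<130)&(h[...,1]>120)).astype(np.uint8); k=m*0;k[50:160,255:315]=m[50:160,255:315]
ys,xs=np.nonzero(k); print(xs.min(),xs.max(),ys.min(),ys.max())
a=[(r,xs[ys==r].mean()) for r in range(65,145)]; p=np.polyfit(*zip(*a),1);print(p)
f=lambda r,z:onz(c,(np.polyval(p,r),r),z)
A=f(ys.min()-.5,.05);B=f(ys.max()+.5,.05);d=A-B;print(A,B,np.linalg.norm(d),(A+B)/2,np.arctan2(-d[0],d[1]))
print(onz(c,(283,26),.045))
E
```

```text
255 302 56 147
[2.80376004e-02 2.81477088e+02]
[ 0.54452797 -0.16355553  0.05      ] [ 0.58116907 -0.2399757   0.05      ] 0.08475029767286785 [ 0.56284852 -0.20176561  0.05      ] 0.4470882922184504
[ 0.53426504 -0.14053187  0.045     ]
```

Request:
{"api": "play_rows", "payload": {"gripper": [0,0,0,0,0,0,0,0], "travel": [[-18,36,-20],[-35,72.5,-50],[-35,72.5,-90],[-35,72.5,-130],[-35,72.5,-165],[-35,72.5,-190],[-35,72.5,-209],[-35,72.5,-209]], "spin": [0.015,0.015,0.015,0.015,0.015,0.015,0.015,0.015]}}

```text
time_s: 1.8
tcp_pos: [0.5609, -0.2001, 0.0912]
ee_rot: [[0.906, 0.423, -0.005], [0.423, -0.906, 0.003], [-0.004, -0.005, -1.0]]
ft_force: [-0.1, 0.6, -0.5]
grip_width: 0.0881
```

```bash
python3 - <<'E'
from h import *
a=cam('scene')['color'][240:350,130:260,::-1]; b=cam('side')['color'][110:220,200:330,::-1]
cv2.imwrite('pics/g1.png',cv2.resize(np.hstack([a,b]),None,fx=3,fy=3,interpolation=2)); print(read_state()['tcp_pos'],read_state()['ft_force'])
E
```

```text
[ 0.56208246 -0.20120019  0.093981  ] [ 1.21460544 -1.22736452 -0.3902198 ]
```

View pics/g1.png

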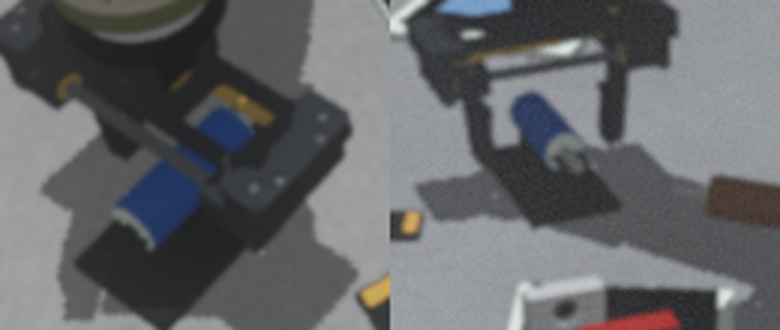

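The fingers straddle the barrel at about scene crop (185,180), and nothing else is touched. I'll close the gripper.

Request:
{"api": "play_rows", "payload": {"gripper": [0.4,0.7,1,1,1,1,1,1], "travel": [[0,0,-3],[0,0,-3],[0,0,-3],[0,0,-3],[0,0,-3],[0,0,-3],[0,0,-3],[0,0,-3]], "spin": [0,0,0,0,0,0,0,0], "grip_force": 30}}

```text
time_s: 2.7
tcp_pos: [0.5621, -0.2012, 0.091]
ee_rot: [[0.906, 0.423, -0.001], [0.423, -0.906, 0.0], [-0.001, -0.001, -1.0]]
ft_force: [-0.3, -0.8, 0.4]
grip_width: 0.0308
```

Request:
{"api": "play_rows", "payload": {"gripper": [1,1,1,1,1,1,1,1], "travel": [[0,0,0],[0,0,10],[0,0,30],[0,0,60],[0,0,90],[0,0,120],[0,0,140],[0,0,140]], "spin": [0,0,0,0,0,0,0,0]}}

```text
time_s: 3.5
tcp_pos: [0.5627, -0.2015, 0.2342]
ee_rot: [[0.906, 0.423, 0.004], [0.423, -0.906, -0.003], [0.002, 0.004, -1.0]]
ft_force: [0.5, -0.1, -2.0]
grip_width: 0.0306
```

Request:
{"api": "play_rows", "payload": {"gripper": [1,1,1,1,1,1,1,1], "travel": [[-4,40,30],[-8,80,65],[-12,125,65],[-17,170,65],[-22,215,65],[-27,260,65],[-33,302,65],[-33,302,65]], "spin": [-0.02,-0.04,-0.07,-0.07,-0.07,-0.07,-0.07,-0.07]}}

```text
time_s: 4.3
tcp_pos: [0.5284, 0.1046, 0.2982]
ee_rot: [[0.932, 0.363, 0.002], [0.363, -0.932, -0.002], [0.001, 0.002, -1.0]]
ft_force: [0.3, -0.3, -1.9]
grip_width: 0.0306
```

Request:
{"api": "play_rows", "payload": {"gripper": [1,1], "travel": [[0,0,0],[0,0,0]], "spin": [0,0]}}

```text
time_s: 4.5
tcp_pos: [0.5283, 0.1042, 0.2973]
ee_rot: [[0.932, 0.363, 0.0], [0.363, -0.932, -0.002], [-0.0, 0.002, -1.0]]
ft_force: [-0.0, -0.4, -1.5]
grip_width: 0.0306
```

```bash
python3 - <<'E'
from h import *
cam('scene','scene2.png');cam('side','side2.png');c=cam('wrist','wrist2.png'); s=read_state();print(s['tcp_pos'],s['ee_rot'],s['time_s'],s['ft_force'])
E
```

```text
[0.52858375 0.10361874 0.29790795] [[ 9.32355854e-01  3.61539376e-01  1.35676548e-03]
 [ 3.61541528e-01 -9.32353811e-01 -2.02334580e-03]
 [ 5.33466296e-04  2.37700536e-03 -9.99997033e-01]] 4.65 [-0.91384323  0.05069679 -2.6509628 ]
```

View pics/wrist2.png

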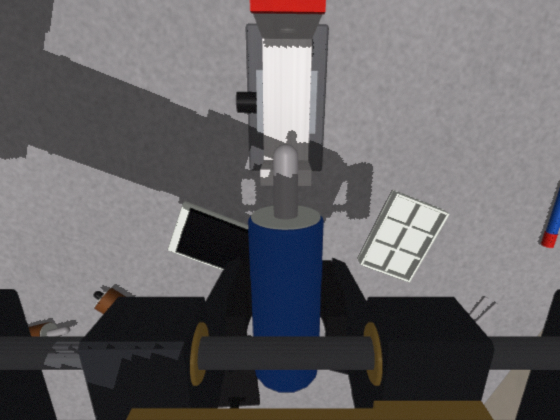

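View pics/scene2.png

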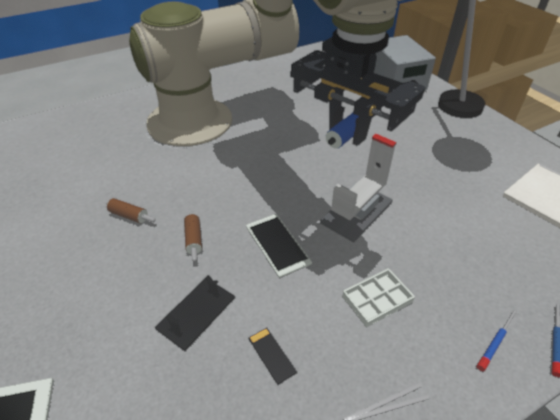

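View pics/side2.png

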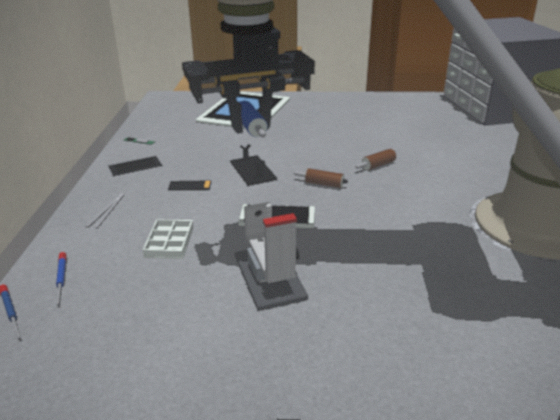

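The wrist view shows the roller in hand with its steel tip at (286,145). The stand runs straight up the picture, with the red top's edge at v≈11 and the floor at u 262–311. I'll refit the stand with all three cameras and overlay the result.

```bash
python3 - <<'E'
from h import *
w=ld('wrist')['color'][0:200,215:355,::-1]; a=cv2.resize(w,None,fx=3,fy=3,interpolation=2)
b=cv2.resize(ld('scene')['color'][120:240,315:400,::-1],None,fx=4,fy=4,interpolation=2)
c=np.zeros((600,800,3),np.uint8); c[:600,:420]=a; c[:480,440:780]=b
cv2.imwrite('pics/w2c.png',c)
E
```

```text
(no output)
```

View pics/w2c.png

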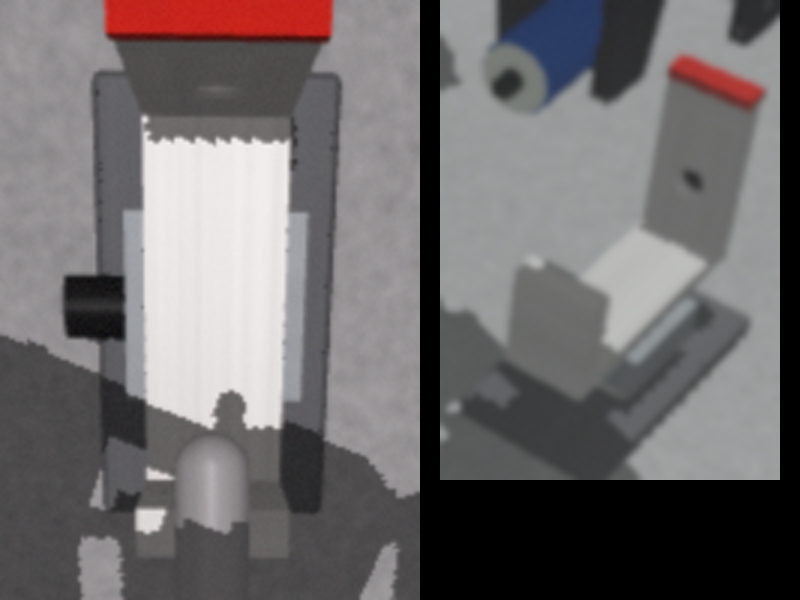

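```bash
cat > sfit.py <<'E'
from h import *
from scipy.optimize import least_squares
S,D,W=ld('scene'),ld('side'),ld('wrist')
obs=[]
def add(c,U,V,o,s,X,wt=1): obs.append((c,np.array([(U+.5)/s-.5+o[0],(V+.5)/s-.5+o[1]]),X,wt))
s=lambda U,V,*X:add(S,U,V,(310,120),4,X); d=lambda U,V,*X:add(D,U,V,(225,190),4,X)
w=lambda U,V,*X:add(W,U,V,(215,0),3,X)
h=lambda dz:('H',dz)
s(273,180,0,54,h(0));d(133,95,0,-54,h(0));d(80,81,22,-54,h(12));d(183,68,-22,-54,h(12))
s(97,265,-22,-68,h(12));s(183,308,22,-68,h(12))
s(42,402,-42,-75,12);s(182,472,42,-75,12);s(328,317,42,75,12)
d(42,250,42,-75,12);d(132,468,42,75,12);d(330,432,-42,75,12)
w(140,115,-22,54,h(-36));w(293,115,22,54,h(-36));w(137,482,-22,-54,h(12));w(288,482,22,-54,h(12));w(137,557,-22,-68,h(12));w(288,557,22,-68,h(12))
w(95,73,-42,75,12);w(340,73,42,75,12);w(103,512,-42,-75,12);w(321,512,42,-75,12)
def X(p,x,y,z):
    a=p[2]; z=(p[3]+z[1]/1e3) if isinstance(z,tuple) else z/1e3
    return np.array([p[0]+(x*np.cos(a)-y*np.sin(a))/1e3,p[1]+(x*np.sin(a)+y*np.cos(a))/1e3,z])
if __name__=='__main__':
  for name,sel in(('all',obs),('sc+side',obs[:12]),('wrist',obs[12:]),('scene',[o for o in obs if o[0] is S]),('side',[o for o in obs if o[0] is D])):
    res=lambda p:np.concatenate([proj(c,X(p,*x))-u for c,u,x,_ in sel])
    b=least_squares(res,[.5,.18,.37,.1],loss='soft_l1')
    print(name,b.x.round(4),b.cost.round(2))
    if name in('all','wrist'): print(res(b.x).reshape(-1,2).round(1).tolist())
E
python3 sfit.py
python3 - <<'E'
from h import *
W=ld('wrist')
# roller in hand: tip & barrel
s=read_state()
z=s['tcp_pos'][2]-.045
h=cv2.cvtColor(W['color'],cv2.COLOR_RGB2HSV); m=((h[...,0]>100)&(h[...,0]<130)&(h[...,1]>120))
for r in range(225,300,15):
    x=np.nonzero(m[r,230:340])[0]+230; print(r,x.min(),x.max(),end=' | ')
R=s['ee_rot']; t=np.array(s['tcp_pos'])+.045*R[:,2]
ax=-R[:,1]
print(proj(W,t+.07*ax),proj(W,t+.04*ax),proj(W,t+.04*ax+.016*R[:,0]),proj(W,t+.04*ax-.016*R[:,0]))
E
```

```text
all [0.4999 0.1806 0.3625 0.0933] 34.17
[[-0.7, 0.9], [-0.3, 0.2], [-0.2, -0.2], [-0.3, -1.5], [-0.3, 1.4], [-1.7, 1.0], [-0.7, -0.7], [-0.6, 1.8], [1.7, -0.0], [-2.4, -1.1], [-1.5, -0.6], [0.7, -3.2], [0.3, -1.2], [-0.9, -0.8], [-0.5, 8.3], [0.7, 8.7], [-0.2, -0.7], [0.2, -0.3], [-2.0, -2.9], [0.9, -2.1], [-0.2, -0.2], [0.5, 0.3]]
sc+side [0.4989 0.1829 0.363  0.0941] 8.06
wrist [0.5002 0.1801 0.361  0.0904] 20.62
[[0.7, -0.0], [-1.0, 0.5], [-0.3, 8.2], [0.5, 8.6], [0.0, -1.0], [-0.1, -0.6], [-1.8, -2.4], [1.0, -1.5], [-0.2, 0.1], [0.4, 0.8]]
scene [0.4998 0.1812 0.3757 0.096 ] 2.93
side [0.4991 0.1843 0.3501 0.0946] 4.29
225 249 322 | 240 248 321 | 255 249 321 | 270 250 322 | 285 235 320 | [283.7661167  139.55512135] [283.89595742 213.81329319] [322.81895311 213.82572285] [244.97704004 213.80086484]
```

```bash
sed -i 's/w(137,482,-22,-54,h(12));w(288,482,22,-54,h(12));//' sfit.py; python3 sfit.py
python3 - <<'E'
from h import *
W=ld('wrist'); g=cv2.cvtColor(W['color'],cv2.COLOR_RGB2GRAY).astype(int)
for r in (148,155,165,190,200): print(r,g[r,268:304].tolist())
print(g[135:150,286])
s=read_state(); 
st=np.array([.5002,.1801]);a=.361
for z in(.246,.252):
  A=onz(W,(285.5,165),z);B=onz(W,(285.5,262),z)
  for P in(A,B):
    d=P[:2]-st; print(z,P.round(4),'stand xy',(d@[np.cos(a),np.sin(a)]).round(4),(d@[-np.sin(a),np.cos(a)]).round(4))
E
```

```text
all [0.5001 0.1803 0.3629 0.0937] 18.06
[[-0.8, 0.8], [-0.4, -0.1], [-0.2, -0.5], [-0.4, -1.8], [-0.3, 1.3], [-1.8, 0.9], [-0.8, -0.6], [-0.7, 1.9], [1.7, 0.0], [-2.5, -1.2], [-1.5, -0.7], [0.7, -3.3], [0.3, -0.9], [-0.9, -0.5], [-0.2, -0.2], [0.3, 0.2], [-2.0, -2.4], [0.8, -1.8], [-0.1, 0.1], [0.5, 0.6]]
sc+side [0.4989 0.1829 0.363  0.0941] 8.06
wrist [0.5003 0.1798 0.3612 0.0927] 4.44
[[0.6, -0.1], [-0.8, 0.4], [-0.1, 0.0], [0.2, 0.5], [-1.8, -2.0], [1.0, -1.1], [-0.1, 0.4], [0.5, 1.1]]
scene [0.4998 0.1812 0.3757 0.096 ] 2.93
side [0.4991 0.1843 0.3501 0.0946] 4.29
148 [98, 98, 97, 98, 97, 98, 97, 96, 93, 100, 108, 112, 119, 122, 127, 132, 131, 131, 129, 128, 127, 124, 122, 117, 108, 100, 93, 95, 98, 98, 102, 100, 102, 100, 101, 98]
155 [98, 97, 99, 97, 97, 103, 111, 120, 129, 134, 135, 139, 145, 148, 155, 163, 170, 177, 171, 161, 154, 151, 147, 144, 140, 134, 129, 117, 109, 97, 99, 100, 100, 100, 101, 99]
165 [89, 90, 89, 90, 89, 99, 112, 122, 128, 134, 137, 141, 145, 150, 154, 162, 171, 175, 169, 162, 156, 153, 149, 145, 140, 136, 130, 120, 111, 99, 89, 85, 84, 84, 85, 85]
190 [76, 77, 77, 74, 72, 72, 72, 71, 77, 74, 73, 75, 77, 76, 80, 79, 79, 79, 78, 78, 79, 77, 79, 78, 76, 77, 74, 75, 71, 71, 73, 72, 72, 73, 74, 74]
200 [79, 79, 77, 76, 77, 72, 71, 73, 74, 75, 76, 74, 76, 76, 76, 80, 78, 80, 78, 80, 78, 79, 77, 78, 78, 76, 74, 73, 71, 71, 73, 78, 78, 77, 72, 75]
[207 154 141 145 212 207 156 138 101  90 102 116 123 129 136]
0.246 [0.508  0.1587 0.246 ] stand xy -0.0003 -0.0228
0.246 [0.5241 0.117  0.246 ] stand xy 0.0001 -0.0675
0.252 [0.5075 0.1598 0.252 ] stand xy -0.0003 -0.0216
0.252 [0.523 0.12  0.252] stand xy 0.0001 -0.0643
```

The roller lines up laterally with the stand to within about 0.5 mm, and the stand fit is (0.500, 0.1805), yaw 0.363, H≈0.094. I'll approach high, with the tip about 2 mm short of the tall face.

Request:
{"api": "play_rows", "payload": {"gripper": [1,1,1,1,1,1,1,1], "travel": [[-7,19,-10],[-14,38,-30],[-21,55,-50],[-22,58,-75],[-22,58,-98],[-22,58,-115],[-22,58,-120],[-22,58,-120]], "spin": [-0.008,-0.008,-0.008,-0.008,-0.008,-0.008,-0.008,-0.008], "grip_force": 60}}

```text
time_s: 5.45
tcp_pos: [0.5067, 0.1611, 0.1777]
ee_rot: [[0.936, 0.353, 0.0], [0.353, -0.936, -0.002], [-0.0, 0.002, -1.0]]
ft_force: [-0.5, -0.6, -1.5]
grip_width: 0.0301
```

Request:
{"api": "play_rows", "payload": {"gripper": [1,1], "travel": [[0,0,0],[0,0,0]], "spin": [0,0]}}

```text
time_s: 5.65
tcp_pos: [0.5072, 0.1609, 0.1786]
ee_rot: [[0.936, 0.353, 0.002], [0.353, -0.936, -0.002], [0.001, 0.003, -1.0]]
ft_force: [-0.3, -0.2, -0.7]
grip_width: 0.0301
```

```bash
cat > look.py <<'E'
import sys
from h import *
n=sys.argv[1]
s=read_state(); t=np.array(s['tcp_pos']); a=.3629; d=t[:2]-[.5000,.1805]; f=np.array(s['ft_force'])
e1=np.array([np.cos(a),np.sin(a)]);e2=np.array([-np.sin(a),np.cos(a)])
print('stand x,y mm',(1e3*d@e1).round(2),(1e3*d@e2).round(2),'z',(1e3*t[2]).round(2),'yaw',np.arctan2(s['ee_rot'][1][0],s['ee_rot'][0][0]).round(4),'F',(f[:2]@e1).round(2),(f[:2]@e2).round(2),f[2].round(2),'T',np.round(s['ft_torque'],2),s['time_s'])
if len(sys.argv)>2: sys.exit()
S=cam('scene')['color'][90:240,300:420,::-1];D=cam('side')['color'][170:320,210:330,::-1];W=cam('wrist')['color'][:,:,::-1]
c=np.zeros((600,790,3),np.uint8)
c[:375,:300]=cv2.resize(S,(300,375),interpolation=2);c[:375,310:610]=cv2.resize(D,(300,375),interpolation=2)
c[380:590,:560]=cv2.resize(W[0:210:1],(560,210))
w=W[0:300,225:345];c[:450,615:790]=cv2.resize(w,(175,450))
cv2.imwrite('pics/'+n+'.png',c)
E
python3 look.py l1
```

```text
stand x,y mm -0.25 -20.83 z 178.6 yaw 0.3607 F -0.3 -0.06 -0.66 T [-0.02 -0.03  0.02] 5.65
```

View pics/l1.png

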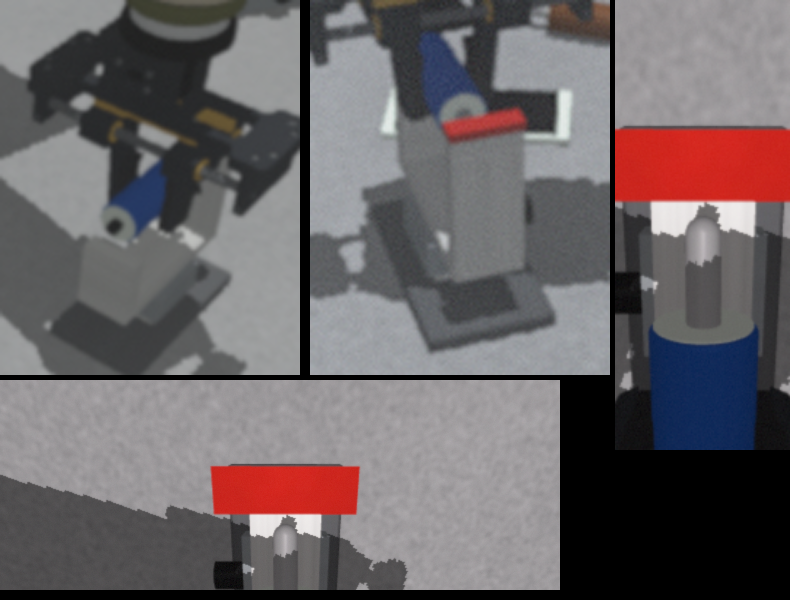

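The pin tip at wrist (285,145) sits on the red strip's centre line (213–356 → 285), just short of the tall face. I'll advance along the stand's +y until contact.

Request:
{"api": "play_rows", "payload": {"gripper": [1,1,1,1,1], "travel": [[-0.7,1.9,0],[-1.4,3.7,0],[-2.1,5.6,0],[-2.8,7.5,0],[-2.8,7.5,0]], "spin": [0,0,0,0,0]}}

```text
time_s: 6.3
tcp_pos: [0.5041, 0.1687, 0.1782]
ee_rot: [[0.935, 0.354, 0.002], [0.354, -0.935, -0.002], [0.001, 0.003, -1.0]]
ft_force: [0.9, -1.0, -1.4]
grip_width: 0.0298
```

```bash
python3 look.py x 1; for i in 1 2 3 4 5; do python3 - <<'E'
from h import *
optics.read_camera('side')
E
python3 look.py x 1; done
```

```text
stand x,y mm -0.38 -12.49 z 178.25 yaw 0.3614 F 0.53 -1.24 -1.42 T [-0.26 -0.11  0.03] 6.3
stand x,y mm -0.37 -12.6 z 178.22 yaw 0.3612 F 0.02 -2.18 -1.01 T [-0.24 -0.12  0.02] 6.35
stand x,y mm -0.38 -12.65 z 178.24 yaw 0.3612 F -0.12 -1.92 -0.77 T [-0.26 -0.08  0.01] 6.4
stand x,y mm -0.39 -12.7 z 178.23 yaw 0.361 F -0.24 -2.42 -1.67 T [-0.28 -0.04  0.01] 6.45
stand x,y mm -0.39 -12.71 z 178.2 yaw 0.3609 F -0.52 -1.67 -2.24 T [-0.29 -0.12 -0.03] 6.5
stand x,y mm -0.4 -12.71 z 178.21 yaw 0.3609 F -0.22 -3.03 -2.25 T [-0.27 -0.13 -0.01] 6.55
```

Request:
{"api": "play_rows", "payload": {"gripper": [1,1,1,1,1,1,1,1], "travel": [[-0.7,1.9,0],[-1.4,3.7,0],[-2.1,5.6,0],[-2.8,7.5,0],[-3.5,9.3,0],[-4,10.8,0],[-4,10.8,0],[-4,10.8,0]], "spin": [0,0,0,0,0,0,0,0]}}

```text
time_s: 7.35
tcp_pos: [0.5001, 0.1792, 0.1782]
ee_rot: [[0.936, 0.353, 0.001], [0.353, -0.936, -0.002], [0.001, 0.003, -1.0]]
ft_force: [1.3, -4.7, -1.3]
grip_width: 0.0299
```

```bash
python3 look.py x 1; for i in 1 2 3 ; do python3 - <<'E'
from h import *
optics.read_camera('side')
E
python3 look.py x 1; done; python3 look.py l2
```

```text
stand x,y mm -0.32 -1.26 z 178.18 yaw 0.3609 F -0.5 -4.86 -1.26 T [-0.67 -0.15  0.  ] 7.35
stand x,y mm -0.31 -1.28 z 178.2 yaw 0.3609 F -1.2 -4.91 -1.59 T [-0.69 -0.16  0.04] 7.4
stand x,y mm -0.32 -1.3 z 178.21 yaw 0.3608 F -1.09 -4.48 -1.36 T [-0.69 -0.14  0.03] 7.45
stand x,y mm -0.32 -1.29 z 178.19 yaw 0.3608 F -1.32 -4.75 -1.39 T [-0.64 -0.21  0.07] 7.5
stand x,y mm -0.32 -1.29 z 178.19 yaw 0.3608 F -1.32 -4.75 -1.39 T [-0.64 -0.21  0.07] 7.5
```

View pics/l2.png

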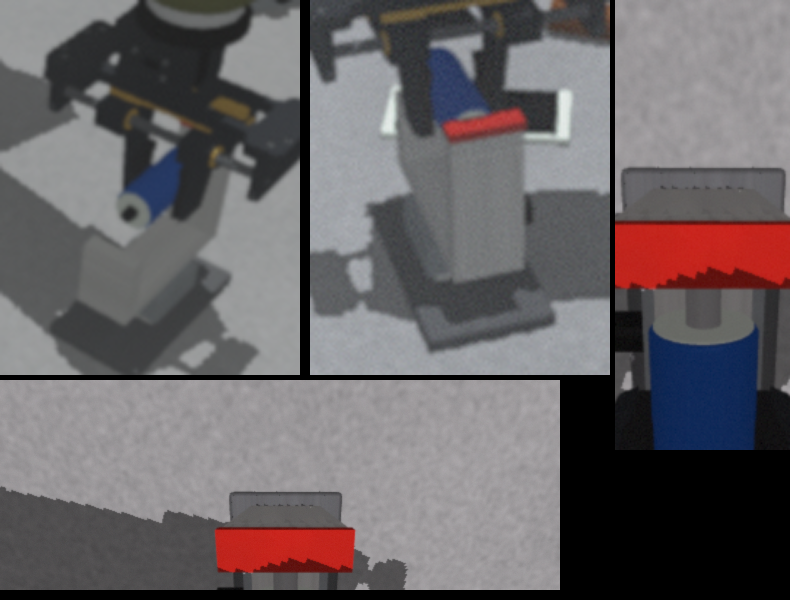

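The force is 4.8 N, which means about 13.3 mm of compression. Clearing the low plate needs more than 14 mm, so I'll push 2.5 mm further and then start down.

Request:
{"api": "play_rows", "payload": {"gripper": [1,1,1,1,1,1,1], "travel": [[-0.5,1.3,0],[-0.9,2.4,0],[-0.9,2.4,0],[-0.9,2.4,-3],[-0.9,2.4,-6],[-0.9,2.4,-8],[-0.9,2.4,-8]], "spin": [0,0,0,0,0,0,0]}}

```text
time_s: 8.35
tcp_pos: [0.4995, 0.1816, 0.1703]
ee_rot: [[0.936, 0.353, 0.002], [0.353, -0.936, -0.002], [0.001, 0.003, -1.0]]
ft_force: [2.1, -6.0, -0.9]
grip_width: 0.0299
```

```bash
python3 look.py x 1; for i in 1 2 3 ; do python3 - <<'E'
from h import *
optics.read_camera('side')
E
python3 look.py x 1; done; python3 look.py l3
```

```text
stand x,y mm -0.07 1.16 z 170.28 yaw 0.3605 F -0.14 -6.38 -0.89 T [-0.64 -0.31  0.03] 8.35
stand x,y mm -0.07 1.19 z 170.33 yaw 0.3606 F -0.58 -4.97 -0.74 T [-0.71 -0.38 -0.02] 8.4
stand x,y mm -0.06 1.17 z 170.38 yaw 0.3606 F 0.11 -6.18 -1.21 T [-0.7  -0.32 -0.04] 8.45
stand x,y mm -0.07 1.18 z 170.38 yaw 0.3606 F 0.86 -6.17 0.02 T [-0.71 -0.31 -0.04] 8.5
stand x,y mm -0.07 1.18 z 170.38 yaw 0.3606 F 0.86 -6.17 0.02 T [-0.71 -0.31 -0.04] 8.5
```

View pics/l3.png

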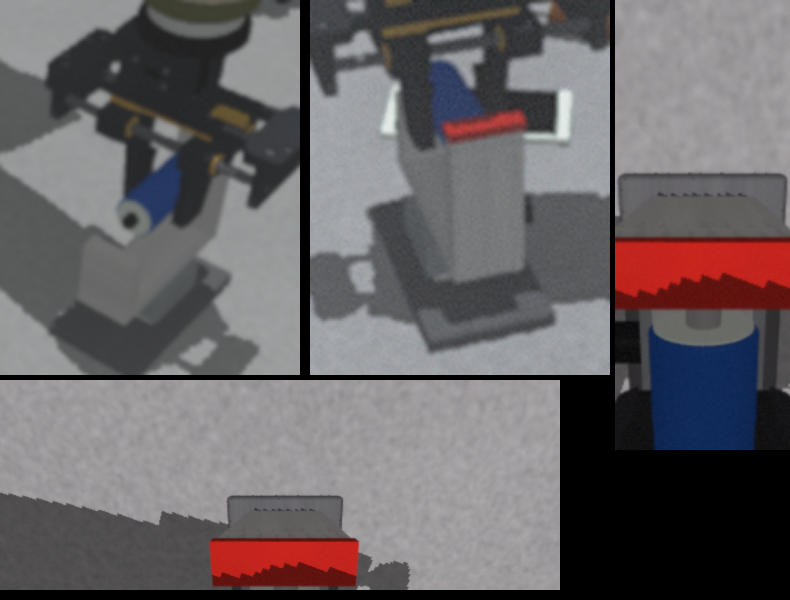

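Request:
{"api": "play_rows", "payload": {"gripper": [1,1,1,1,1], "travel": [[0,0,-3],[0,0,-6],[0,0,-9],[0,0,-11],[0,0,-11]], "spin": [0,0,0,0,0]}}

```text
time_s: 9.15
tcp_pos: [0.4998, 0.1815, 0.1594]
ee_rot: [[0.936, 0.353, 0.003], [0.353, -0.936, -0.002], [0.002, 0.003, -1.0]]
ft_force: [2.5, -4.8, -0.7]
grip_width: 0.03
```

```bash
python3 look.py x 1; for i in 1 2 3 ; do python3 - <<'E'
from h import *
optics.read_camera('side')
E
python3 look.py x 1; done; python3 look.py l4
python3 - <<'E'
from h import *
a=ld('scene')['color'][140:220,325:400,::-1];cv2.imwrite('pics/l4b.png',cv2.resize(a,None,fx=7,fy=7,interpolation=2))
E
```

```text
stand x,y mm 0.16 1.05 z 159.43 yaw 0.3603 F 0.59 -5.36 -0.69 T [-0.65 -0.3  -0.04] 9.15
stand x,y mm 0.19 1.05 z 159.51 yaw 0.3603 F 0.34 -5.87 -1.12 T [-0.65 -0.33  0.01] 9.2
stand x,y mm 0.18 1.04 z 159.54 yaw 0.3603 F -1.07 -5.18 -0.91 T [-0.67 -0.31 -0.03] 9.25
stand x,y mm 0.18 1.02 z 159.58 yaw 0.3604 F 0.78 -4.65 -0.51 T [-0.66 -0.36 -0.04] 9.3
stand x,y mm 0.18 1.02 z 159.58 yaw 0.3604 F 0.78 -4.65 -0.51 T [-0.66 -0.36 -0.04] 9.3
```

View pics/l4b.png

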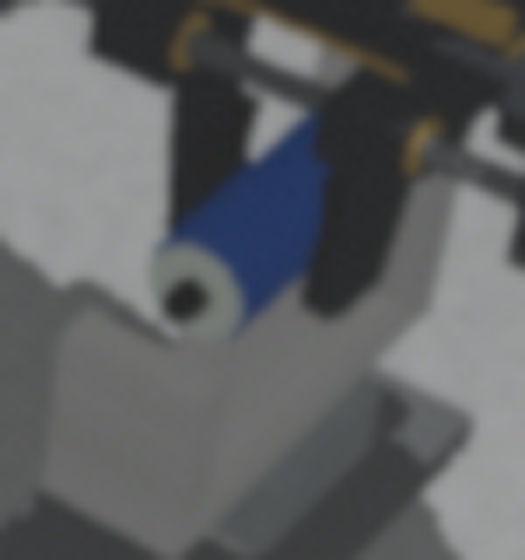

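The black pin is at crop (185,298), above and inside the low plate's top edge. I'll go down in small steps, watching Fz.

Request:
{"api": "play_rows", "payload": {"gripper": [1,1,1,1], "travel": [[0,0,-2],[0,0,-4],[0,0,-6],[0,0,-6]], "spin": [0,0,0,0]}}

```text
time_s: 9.85
tcp_pos: [0.5001, 0.1815, 0.1537]
ee_rot: [[0.936, 0.352, 0.004], [0.352, -0.936, -0.002], [0.003, 0.003, -1.0]]
ft_force: [1.9, -5.0, -1.0]
grip_width: 0.0299
```

```bash
cat > f.py <<'E'
from h import *
L=[]
for i in range(4):
    optics.read_camera('side'); s=read_state(); L.append(np.r_[s['tcp_pos'],s['ft_force'],s['ft_torque']])
m=np.mean(L,0); a=.3629; e1=np.array([np.cos(a),np.sin(a)]);e2=np.array([-np.sin(a),np.cos(a)]); d=m[:2]-[.5,.1805]
print('xy',(1e3*d@e1).round(2),(1e3*d@e2).round(2),'z',(1e3*m[2]).round(2),'F',(m[3:5]@e1).round(2),(m[3:5]@e2).round(2),m[5].round(2),'T1,T2',(m[6:8]@e1).round(3),(m[6:8]@e2).round(3),m[8].round(3),'t',s['time_s'])
E
python3 f.py
```

```text
xy 0.46 0.9 z 153.74 F 0.31 -5.17 -1.08 T1,T2 -0.751 -0.057 -0.006 t 10.05
```

Request:
{"api": "play_rows", "payload": {"gripper": [1,1,1,1], "travel": [[-0.5,0,-2],[-0.5,0,-4],[-0.5,0,-6],[-0.5,0,-6]], "spin": [0,0,0,0]}}

```text
time_s: 10.45
tcp_pos: [0.4999, 0.1815, 0.1478]
ee_rot: [[0.936, 0.352, 0.005], [0.352, -0.936, -0.002], [0.004, 0.003, -1.0]]
ft_force: [2.9, -5.7, -0.7]
grip_width: 0.0301
```

```bash
python3 f.py
```

```text
xy 0.27 0.96 z 147.93 F 0.48 -5.28 -1.19 T1,T2 -0.749 -0.082 -0.012 t 10.65
```

Request:
{"api": "play_rows", "payload": {"gripper": [1,1,1], "travel": [[-0.3,0,-1.5],[-0.3,0,-3],[-0.3,0,-3]], "spin": [0,0,0]}}

```text
time_s: 10.95
tcp_pos: [0.4996, 0.1814, 0.1447]
ee_rot: [[0.936, 0.352, 0.005], [0.352, -0.936, -0.002], [0.004, 0.003, -1.0]]
ft_force: [1.9, -4.2, -4.6]
grip_width: 0.0301
```

```bash
python3 f.py
```

```text
xy -0.24 1.11 z 144.55 F -0.69 -4.39 -5.86 T1,T2 -0.891 0.061 0.0 t 11.15
```

Request:
{"api": "play_rows", "payload": {"gripper": [1,1,1], "travel": [[-0.2,0,-1],[-0.2,0,-2],[-0.2,0,-2]], "spin": [0,0,0]}}

```text
time_s: 11.45
tcp_pos: [0.4992, 0.1816, 0.1426]
ee_rot: [[0.936, 0.352, 0.004], [0.352, -0.936, -0.002], [0.003, 0.003, -1.0]]
ft_force: [1.0, -4.0, -4.1]
grip_width: 0.0301
```

```bash
python3 f.py
```

```text
xy -0.38 1.23 z 142.64 F 0.57 -4.08 -3.76 T1,T2 -0.71 -0.046 -0.016 t 11.65
```

The tip is entering the cup: Fy fell to 4.1 N and the rim is pulling it down. I'll continue down until Fz is back to the weight alone.

Request:
{"api": "play_rows", "payload": {"gripper": [1,1,1], "travel": [[0.2,0,-1],[0.3,0,-1.5],[0.3,0,-1.5]], "spin": [0,0,0]}}

```text
time_s: 11.95
tcp_pos: [0.4995, 0.1815, 0.1412]
ee_rot: [[0.936, 0.352, 0.004], [0.352, -0.936, -0.002], [0.003, 0.003, -1.0]]
ft_force: [1.4, -3.2, -2.1]
grip_width: 0.0298
```

```bash
python3 f.py
```

```text
xy -0.12 1.12 z 141.2 F -1.22 -3.8 -1.91 T1,T2 -0.602 0.104 0.052 t 12.15
```

Request:
{"api": "play_rows", "payload": {"gripper": [1,1,1], "travel": [[0,0,-1],[0,0,-1.5],[0,0,-1.5]], "spin": [0,0,0]}}

```text
time_s: 12.45
tcp_pos: [0.4996, 0.1815, 0.1398]
ee_rot: [[0.936, 0.352, 0.005], [0.352, -0.936, -0.002], [0.004, 0.003, -1.0]]
ft_force: [0.4, -3.7, -0.6]
grip_width: 0.03
```

```bash
python3 f.py
```

```text
xy 0.01 1.1 z 139.8 F 0.18 -3.4 -1.07 T1,T2 -0.52 0.008 0.003 t 12.65
```

Request:
{"api": "play_rows", "payload": {"gripper": [1,1,1], "travel": [[0,0,-0.5],[0,0,-1],[0,0,-1]], "spin": [0,0,0]}}

```text
time_s: 12.95
tcp_pos: [0.4996, 0.1815, 0.1388]
ee_rot: [[0.936, 0.352, 0.005], [0.352, -0.936, -0.002], [0.004, 0.003, -1.0]]
ft_force: [1.6, -3.9, -0.2]
grip_width: 0.0302
```

```bash
python3 f.py; python3 look.py l5; python3 - <<'E'
from h import *
a=ld('scene')['color'][140:220,325:400,::-1];b=ld('side')['color'][190:270,235:310,::-1]
cv2.imwrite('pics/l5b.png',cv2.resize(np.hstack([a,b]),None,fx=5.3,fy=5.3,interpolation=2))
E
```

```text
xy 0.03 1.11 z 138.78 F -0.07 -3.84 -0.91 T1,T2 -0.515 -0.079 -0.032 t 13.15
stand x,y mm 0.04 1.13 z 138.81 yaw 0.3599 F -0.32 -3.42 -0.58 T [-0.44 -0.24 -0.05] 13.15
```

View pics/l5b.png

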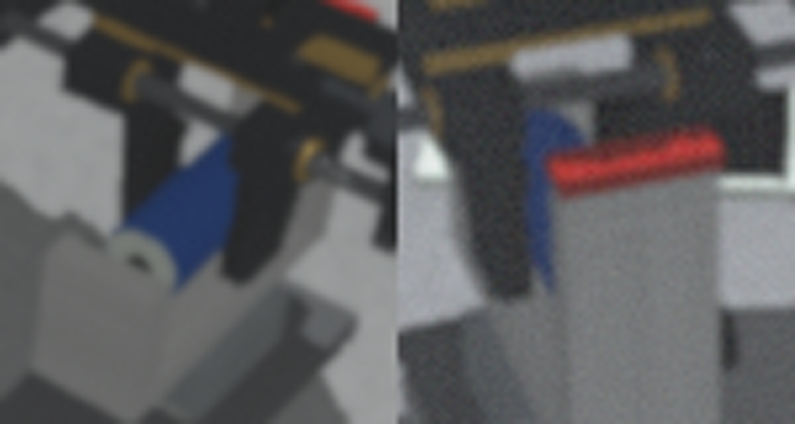

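View pics/l5.png

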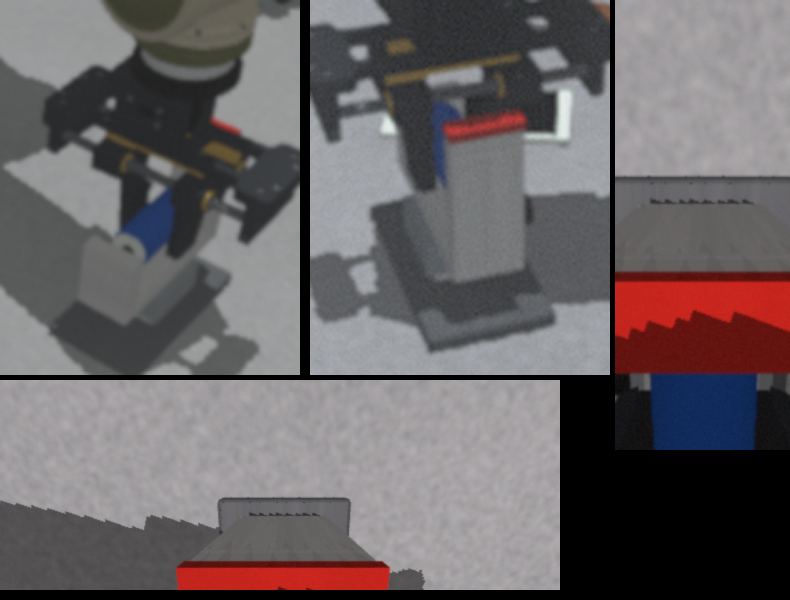

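The black pin sits behind the low plate's inner face. Next I'll ease back along −y and watch for blocking, which would show as Fy turning positive.

Request:
{"api": "play_rows", "payload": {"gripper": [1,1,1,1], "travel": [[0.35,-0.9,0],[0.7,-1.9,0],[1.1,-2.8,0],[1.1,-2.8,0]], "spin": [0,0,0,0]}}

```text
time_s: 13.7
tcp_pos: [0.5007, 0.1787, 0.1388]
ee_rot: [[0.936, 0.352, 0.005], [0.352, -0.936, -0.002], [0.004, 0.003, -1.0]]
ft_force: [0.5, -3.2, -1.0]
grip_width: 0.03
```

```bash
python3 f.py
```

```text
xy 0.02 -1.89 z 138.79 F -0.14 -2.98 -0.98 T1,T2 -0.427 -0.045 0.015 t 13.9
```

Request:
{"api": "play_rows", "payload": {"gripper": [1,1,1], "travel": [[0.35,-0.9,0],[0.6,-1.6,0],[0.6,-1.6,0]], "spin": [0,0,0]}}

```text
time_s: 14.2
tcp_pos: [0.5013, 0.1771, 0.1388]
ee_rot: [[0.936, 0.352, 0.005], [0.352, -0.936, -0.002], [0.004, 0.003, -1.0]]
ft_force: [0.6, -2.9, -1.4]
grip_width: 0.0299
```

```bash
python3 f.py
```

```text
xy 0.01 -3.57 z 138.78 F -0.08 -3.32 -1.21 T1,T2 -0.374 -0.033 -0.024 t 14.4
```

Request:
{"api": "play_rows", "payload": {"gripper": [1,1,1], "travel": [[0.3,-0.8,0],[0.5,-1.4,0],[0.5,-1.4,0]], "spin": [0,0,0]}}

```text
time_s: 14.7
tcp_pos: [0.5018, 0.1757, 0.1388]
ee_rot: [[0.936, 0.352, 0.005], [0.352, -0.936, -0.002], [0.004, 0.003, -1.0]]
ft_force: [0.5, -1.7, -1.0]
grip_width: 0.0297
```

```bash
python3 f.py
```

```text
xy -0.04 -5.03 z 138.75 F -0.03 -1.7 -0.87 T1,T2 -0.307 -0.061 -0.014 t 14.9
```

Request:
{"api": "play_rows", "payload": {"gripper": [1,1,1], "travel": [[0.2,-0.5,0],[0.4,-1,0],[0.4,-1,0]], "spin": [0,0,0]}}

```text
time_s: 15.2
tcp_pos: [0.5022, 0.1748, 0.1388]
ee_rot: [[0.936, 0.352, 0.005], [0.352, -0.936, -0.002], [0.004, 0.003, -1.0]]
ft_force: [0.7, -2.1, -1.7]
grip_width: 0.0301
```

```bash
python3 f.py
```

```text
xy -0.03 -6.08 z 138.76 F -0.1 -2.16 -0.82 T1,T2 -0.276 -0.028 -0.008 t 15.4
```

Request:
{"api": "play_rows", "payload": {"gripper": [1,1,1], "travel": [[0.2,-0.5,0],[0.3,-0.9,0],[0.3,-0.9,0]], "spin": [0,0,0]}}

```text
time_s: 15.7
tcp_pos: [0.5024, 0.1741, 0.1388]
ee_rot: [[0.936, 0.352, 0.005], [0.352, -0.936, -0.001], [0.004, 0.003, -1.0]]
ft_force: [-0.1, -0.1, -1.2]
grip_width: 0.0298
```

```bash
python3 f.py; python3 look.py l6;python3 - <<'E'
from h import *
a=ld('scene')['color'][140:220,325:400,::-1];b=ld('side')['color'][190:270,235:310,::-1]
cv2.imwrite('pics/l6b.png',cv2.resize(np.hstack([a,b]),None,fx=5.3,fy=5.3,interpolation=2))
E
```

```text
xy -0.06 -6.87 z 138.74 F 0.64 0.06 -1.62 T1,T2 0.05 -0.133 -0.004 t 15.9
stand x,y mm -0.08 -6.85 z 138.74 yaw 0.3599 F 0.69 0.24 -2.08 T [ 0.14 -0.13 -0.04] 15.9
```

View pics/l6b.png

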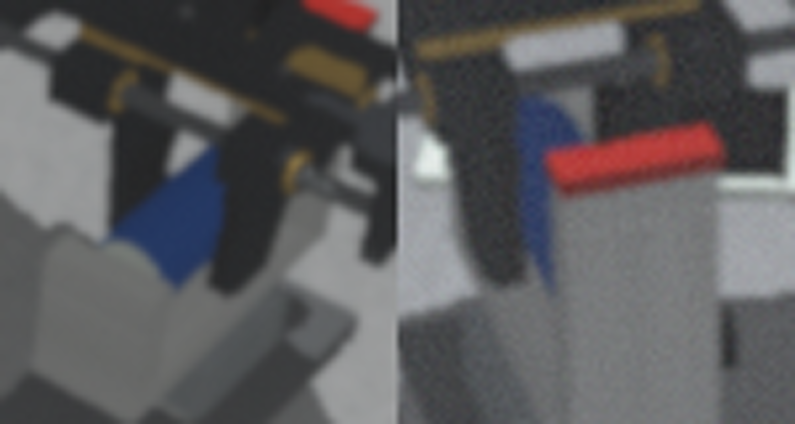

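Fy jumped from −2 to 0 at c≈2 mm, so the black pin has bottomed on its cup floor as expected. I'll open the gripper and check.

Request:
{"api": "play_rows", "payload": {"gripper": [0.55,0.5,0.4,0.3,0.3,0.3], "travel": [[0,0,0],[0,0,0],[0,0,0],[0,0,0],[0,0,0],[0,0,0]], "spin": [0,0,0,0,0,0]}}

```text
time_s: 16.65
tcp_pos: [0.5024, 0.174, 0.1387]
ee_rot: [[0.936, 0.352, 0.005], [0.352, -0.936, -0.001], [0.004, 0.003, -1.0]]
ft_force: [-0.8, 0.2, -0.5]
grip_width: 0.0617
```

```bash
python3 f.py; python3 look.py l7
```

```text
xy -0.07 -6.92 z 138.74 F 0.0 -0.1 0.03 T1,T2 -0.02 -0.042 0.006 t 16.85
stand x,y mm -0.06 -6.91 z 138.75 yaw 0.3599 F 0.68 0.15 0.4 T [ 0.01 -0.07  0.  ] 16.85
```

View pics/l7.png

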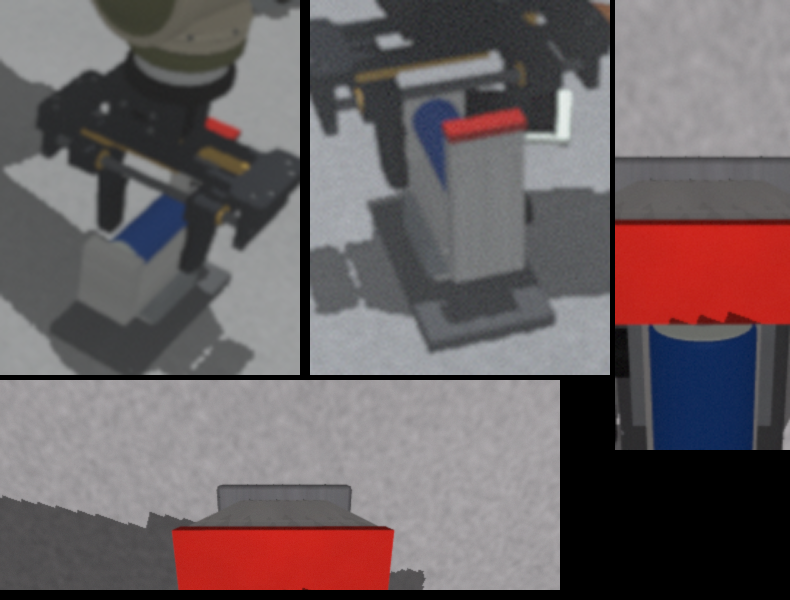

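The roller stays level in the stand with the fingers clear on both sides. I'll retract straight up.

Request:
{"api": "play_rows", "payload": {"gripper": [0.3,0.3,0.3,0.3,0.3,0.3,0.3,0.3], "travel": [[0,0,5],[0,0,15],[0,0,35],[0,0,60],[0,0,90],[0,0,120],[0,0,150],[0,0,150]], "spin": [0,0,0,0,0,0,0,0]}}

```text
time_s: 17.8
tcp_pos: [0.5032, 0.1742, 0.2935]
ee_rot: [[0.936, 0.352, 0.013], [0.352, -0.936, -0.0], [0.012, 0.005, -1.0]]
ft_force: [-0.8, -0.0, -0.5]
grip_width: 0.0616
```

Request:
{"api": "play_rows", "payload": {"gripper": [0.3,0.3,0.3,0.3,0.3], "travel": [[8,-22,0],[18,-48,0],[26,-70,0],[26,-70,0],[26,-70,0]], "spin": [0,0,0,0,0]}}

```text
time_s: 18.3
tcp_pos: [0.529, 0.1044, 0.2932]
ee_rot: [[0.936, 0.352, 0.012], [0.352, -0.936, -0.0], [0.011, 0.004, -1.0]]
ft_force: [-0.1, -0.3, -0.1]
grip_width: 0.0613
```

```bash
python3 look.py l8; python3 - <<'E'
from h import *
a=ld('scene')['color'][120:220,320:410,::-1];b=ld('side')['color'][190:290,225:315,::-1]
cv2.imwrite('pics/l8b.png',cv2.resize(np.hstack([a,b]),None,fx=4.4,fy=4.4,interpolation=2))
cv2.imwrite('pics/w8.png',ld('wrist')['color'][:,:,::-1])
E
```

```text
stand x,y mm 0.05 -81.45 z 293.17 yaw 0.3593 F -0.21 -0.25 -0.14 T [-0.02  0.02  0.01] 18.3
```

View pics/l8b.png

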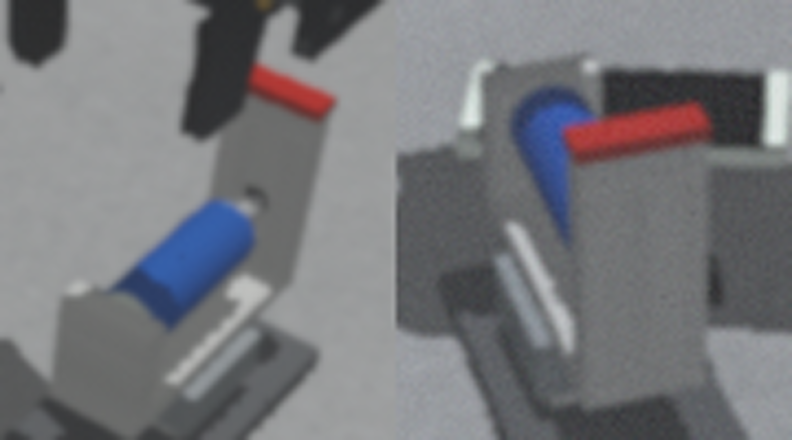

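View pics/w8.png

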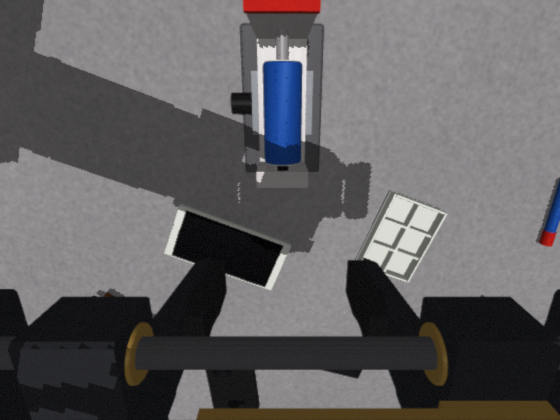

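The wrist view shows the barrel at v 61–163. About 8 px (≈6 mm) of black pin is visible before the low plate and about 25 px (≈20 mm) of steel pin before the tall face. Fully home should give 6 and 22 mm, so this agrees. The axis is in line with the stand, and the phone and tray are where they were.

```bash
python3 - <<'E'
from h import *
print(order.hand_in())
E
```

```text
the job is handed in; nothing more can be done
None
```

I lifted the blue roller out of its rest, refitted it between the stand's two sides, let go, backed the arm clear and handed the job in at about 18 s. No verdict came back.

**Fitting:**
- I pressed the spring pin on the tall face with about 5 to 6 N (roughly 15 mm of compression) and slid it down until it dropped into the cup. I then eased the roller back until the black pin reached its cup floor. There the axial force fell from about 2 N to 0.
- The highest force I saw between roller and stand was about 6 to 7 N, against the 20 N limit.

**Last checks:**
- **Seating:** after release the roller stayed level and in line with the stand, with no force on the tool. About 6 mm of black pin showed (6 mm expected) and about 20 mm of steel pin (22 mm expected), which fits fully home within what the picture can resolve.
- **Bystanders:** the phone and tray had not visibly moved. The battery was out of the final close-up views; I never went near it at low height.

**Disagreements:** the cameras put the cup axis at 93 to 96 mm, and the force readings at about 93 to 94 mm. I went by the force readings. The stand's position also differed by 2 to 4 mm between cameras, so I lined up sideways from the wrist view.

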